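# Lock the tongued slide-sorting board into its bench nest

### The job

Lock the white slide-sorting board into the blue nest on the bench: hold it at an angle, feed its wooden tongue under the overhanging lip of the groove until it bottoms by feel, then swing the board down flat between groove and end stop and press until its free edge snaps under the orange spring catch. Push gently: under 25 N against the nest while the board is still angled, and never jam it with more than 60 N; then let go of the board, and leave the other things on the bench where they are.

Things in the scene. Friction and masses are not known exactly. Their poses are not given: they have to be found in the camera images.
- board_rib (a point): Centre of the white board's grip rib; axes: -y to the tongue, x across, z up out of its top. Black rib: 50 mm along x, 12 mm thick along y, top 32 mm above the slab and 16 mm above this point. Grasp it across the 12 mm from above. Slab 70 (x) x 120 (y) x 12 mm thick: its underside is 28 mm below this point, its middle 20 mm to -y. Starts flat on the worktop.
- board_tongue (a point): Middle of the end face of the wooden tongue, board's axes: 94 mm to -y and 22 mm below the rib's centre. The tongue is 68 mm wide and 5 mm thick and sticks out 14 mm; its underside is 3.5 mm above the slab's underside.
- board: The loose board (0.15 to 0.31 kg); origin in the middle of the slab's underside, same axes.
- deck_mid (a point): Reference point of the fixed steel base (96 x 216 mm), 14 mm above the worktop, level with the nest's floor. Tongue goes in along -y, z up. The blue nest (groove at -y, stop and catch at +y, one piece) is clamped on the base anywhere up to 14 mm either way along y: NOT measured, find it by feel. Locked, the board's rib centre is 28 mm above the floor at y = 20 to 22.5 mm plus that shift.
- groove_nominal (a point): Foot of the groove's back wall, on the floor, if the nest stood at zero shift (true place up to 14 mm off along y); deck's axes. The lip overhangs 11 mm from this wall to +y, underside 10.5 mm and top 17 mm above the floor; no step in the floor; 76 mm wide. The tongue goes fully in with the free edge raised 14 to 20 degrees and the tongue's tip close over the floor.
- stop_nominal (a point): Foot of the end stop's inner face at zero shift; stop 12 mm high. Wall to stop is 136.5 mm, board 134 mm: unless the tongue is bottomed the edge lands on the stop. Above it the orange catch, 34 mm wide, nose 14 mm up, steep bevel to 26 mm up, leans over the edge by 1.5 to 4 mm; the edge pushes it back (about 10 N down at the rib) and it springs over the board's top.
- deck: The steel base with nest and catch; origin under its middle on the worktop, 14 mm below the reference point, same axes.
- cup_mid (a point): Bystander: sample cup with red lid, 51 mm wide, 63 mm tall; its centre.
- timer_mid (a point): Bystander: white timer with red knob, 60 x 60 x 39 mm; its centre.
- roll_mid (a point): Bystander: white label roll, 66 mm wide, 40 mm tall; its centre.
- marker_mid (a point): Bystander: black marker lying flat, 135 mm long, 12 mm thick; its centre.

How it is judged (in metres and radians):
On the way:
1. the board is held at an angle (10 to 30 degrees, free edge raised) with the tip of its tongue low in the groove (angle between board_rib's own z axis and vertical between 0.18 and 0.52 rad and x of board_tongue in the frame of deck_mid between -0.012 and 0.012 m and y of board_tongue in the frame of deck_mid between -0.095 and -0.055 m and z of board_tongue in the frame of deck_mid between -0.002 and 0.0085 m), for 0.1 s.
At the end, for the whole second after the job is handed in: Board still and flat in the nest (tilt under 0.03 rad), rib middle 25.5 to 30.5 mm and tongue middle 3 to 9 mm above the nest floor, rib middle within 9 mm of the reference sideways and 4 to 38.5 mm from it along y (covers every nest setting), turned under 0.06 rad (x of board_rib in the frame of deck_mid between -0.009 and 0.009 m and y of board_rib in the frame of deck_mid between 0.004 and 0.0385 m and z of board_rib in the frame of deck_mid between 0.0255 and 0.0305 m and z of board_tongue in the frame of deck_mid between 0.003 and 0.009 m and angle between board_rib's own z axis and vertical below 0.03 rad and angle between the y axis of board_rib and the y axis of deck_mid, either way round below 0.06 rad and linear speed of board below 0.01 m/s and angular speed of board below 0.05 rad/s); the robot touches nothing.
It fails at once if the board is pushed against nest or base with more than 25 N while tilted over 0.18 rad (angle between board_rib's own z axis and vertical above 0.18 rad and contact force between board and deck above 25 N).
It fails at once if the board presses on nest or base with more than 60 N (contact force between board and deck above 60 N).
It fails at once if the cup, timer, label roll or marker is moved more than 30 mm (distance of any of cup_mid, timer_mid, roll_mid, marker_mid from where it was at the start of the episode above 0.03 m).
It also fails if it takes over 51 s, if anything falls off the work surface, if the arm or the gripper's body presses on something with over 40 N, if the wrist force passes 120 N, or if a joint passes its speed limit or range.

### The arm

A 6-joint arm with a two-finger parallel gripper is mounted at the origin on a cart in front of the work surface, level with it; the furniture and walls round the work are solid. World frame = base frame: x ahead of the robot, y to its left, z up, the work surface at z = 0. Lengths are in mm, angles in rad, forces in N, time in s.
With the tool pointing down it reaches from about 400 to 925 mm from the base axis. Payload 3.4 kg.
Tool frame: the origin (TCP) lies midway between the tips of the shut fingers; the grasp point (between the pads) lies 19 mm behind it (hold_point_z is the distance from the TCP to the grasp point, in mm); x points along the fingers, y is the direction in which the jaws open and shut, and the axes are right-handed (so a half turn about x gives the same grasp; the last joint's range is limited). The gripper opens to 85 mm and grips with 20 to 120 N. Pads are 22 mm wide; open, the fingers measure 114 mm over their backs; the gripper's body (76 mm by 85 mm) begins 54 mm behind the grasp point. The pads swing forward as they close: fully open they stand 13 mm farther back than shut.
Start: joints at [1.252, 0.307, 1.506, -0, 1.328, -0.073], TCP at [139.94, 557.717, 231.305] pointing down, gripper open.
Joint ranges: [-3.12, 3.12], [-1.05, 2.28], [0.14, 2.33], [-1.42, 4.57], [0.1, 2.73], [-2.68, 2.68]. Speed limits (rad/s): [2.57, 2.57, 3.14, 3.14, 3.14, 3.14].

### API

Orientations are given as [roll, pitch, yaw] about the fixed x, y, z axes, in that order (R = Rz(yaw) Ry(pitch) Rx(roll)).
In Python, from cell import * gives the robot as it stands.
- The arm moves only by the tool move_arm, never from a script. Its argument "rows" is a list of rows, each a list of 6 numbers: the shift along the world's x, y, z in cm, then the turn, a rotation vector about the world's x, y, z in degrees. A call has 1 to 5 rows; each row shifts and turns the commanded pose from where the row before left it; what a row does not reach is not made up. A row lasts 1/8 s, in which the tool goes at most 62.5 mm and 10.7 degrees, less where a joint would pass 70% of its speed; a pose out of reach is approached as far as the arm can. A call is refused whole if a number of a shift passes 6.25 or a number of a turn 10.7, either way. A call with a gripper value outside its range is refused whole. "grip" is the closure, from 0 (fully open) to 1 (shut), set as the call begins (left out, the last holds). The fingers move at their own pace and stop on an object; "newtons" is the grip in N (left out, the last holds). Time passes only in rows, so rows that do not move let the fingers close. It gives the time, the measured TCP pose, the force and the opening at its end, in the units of the state.
- state(): the state, without advancing time (a new reading comes with each control period).
- grab_frame(name): name is "side" or "top"; returns a dict with "image" (384x512x3 uint8, red, green, blue), "vertical_fov" (degrees; the focal length in pixels is half the picture's height over the tangent of half this angle, whatever the lens; pixels are square), "cx", "cy" (the principal point, pixels), "cam_to_world" (4x4, takes a point from camera to world coordinates). Camera axes: x right, y down, z forward; pixel columns grow to the right and rows downward; lengths in mm; the calibration is good to about 2 mm. A picture is of the moment at which its call begins. There is no depth.
- hand_in(): hands the job in, once; it reports no verdict.
The state is a dict: "clock": time; "q": joint angles; "dq": joint speeds; "joint_efforts": joint torques, N m; "ee_pos": TCP position; "tcp_rot": TCP orientation; "wrist_force": force on the tool from outside, world axes, zero at the start; "moment": the same for the moment, N m; "opening": opening from 0.0 (shut) to 1.0 (fully open).
Only numpy, scipy, OpenCV 4.12 (cv2) and the standard library are available. Lean on these libraries where they do the work, as an engineer would, in place of code of your own. Each camera call takes 0.05 s, during which the arm holds its last target. There are 200 camera calls.

## Working session

There is one attempt and no reset: what is moved stays moved. The work goes in short steps, Python scripts to look and compute and a tool call to move; the robot and the scene stay as the last step left them, time stands still between calls to the robot, and variables do not carry over. Pictures are saved under pics/ and viewed, about 8 in all and at most 12, crops included, and the job is handed in when it is done.

Besides the shell and the picture viewer there is one more tool, called after "Call:" as name([rows], argument=value, ...), one row to a line, values as JSON. move_arm: Moves the arm, as the interface text tells. Its arguments: {"type":"object","properties":{"rows":{"type":"array","items":{"type":"array","items":{"type":"number"}}},"grip":{"type":"number"},"newtons":{"type":"number"}},"required":["rows"]}

```bash
ls; mkdir -p pics
cat > h.py <<'E'
from cell import *
import numpy as np, cv2
def cam(n):
    f=grab_frame(n); im=np.array(f["image"]); H=im.shape[0]
    fl=H/2/np.tan(np.radians(f["vertical_fov"])/2)
    return im,fl,f["cx"],f["cy"],np.array(f["cam_to_world"])
def ray(c,u,v,z):
    _,fl,cx,cy,T=c
    d=T[:3,:3]@np.array([(u-cx)/fl,(v-cy)/fl,1.]); o=T[:3,3]
    return o+d*(z-o[2])/d[2]
def proj(c,p):
    _,fl,cx,cy,T=c
    q=T[:3,:3].T@(np.array(p)-T[:3,3]); return q[:2]/q[2]*fl+[cx,cy]
def save(im,name,box=None,s=1):
    if box: u0,v0,u1,v1=box; im=im[v0:v1,u0:u1]
    cv2.imwrite(name,cv2.resize(im[:,:,::-1],None,fx=s,fy=s,interpolation=cv2.INTER_CUBIC))
E
python3 - <<'E'
from h import *
for n in("top","side"):
    c=cam(n); save(c[0],f"pics/{n}0.png",s=1.5); print(n,c[1:4],c[4].round(3).tolist())
print(state())
E
```

```text
pics
top (np.float64(354.6562203536764), 257.01313999244854, 190.46886678053642) [[-0.026, -0.983, 0.18, 355.633], [-0.999, 0.03, 0.017, -20.92], [-0.022, -0.18, -0.983, 928.413], [0.0, 0.0, 0.0, 1.0]]
side (np.float64(392.86654144115005), 253.28295229503055, 193.08346334085437) [[0.973, -0.106, 0.207, 228.067], [-0.233, -0.481, 0.846, -1139.73], [0.01, -0.871, -0.492, 726.956], [0.0, 0.0, 0.0, 1.0]]
{'clock': 0.1, 'q': array([ 1.25152761e+00,  3.07493768e-01,  1.50751700e+00, -8.03349971e-06,
        1.32841874e+00, -7.34853020e-02]), 'dq': array([ 0.0008352 , -0.00050074, -0.00237844, -0.00027349,  0.00026512,
       -0.00093303]), 'joint_efforts': array([-1.32579062e-03, -4.58533895e+01, -2.52610713e+01, -2.14910960e-04,
        5.74573918e-03,  3.24664200e-05]), 'ee_pos': array([139.73062441, 557.12613123, 230.48541343]), 'tcp_rot': array([-1.64003792,  1.56895946, -1.8858194 ]), 'wrist_force': array([ 0.11408547,  0.21546984, -0.78038184]), 'moment': array([-2.57232967e-05,  2.13677952e-03, -3.02803629e-02]), 'opening': 1.000781772161178}
```

View pics/top0.png

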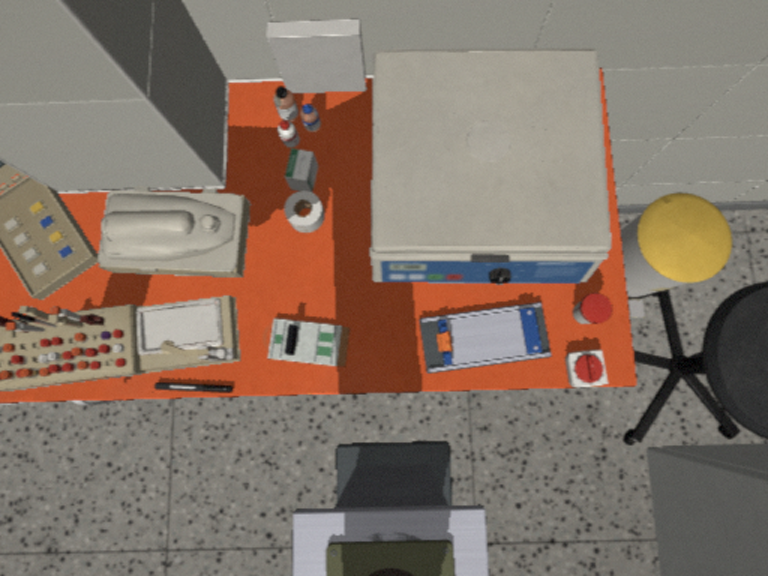

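View pics/side0.png

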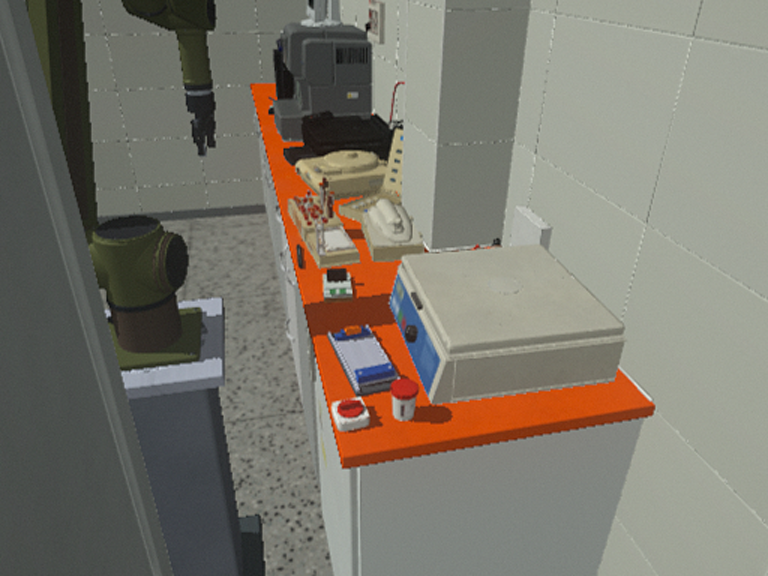

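The top view shows the board at about (305,342), with its black rib at (290,338). The nest is at about (485,335), with the catch on the left and the groove on the right. Next I'll crop both.

Run:
```python
from h import *
c=cam("top"); im=c[0]
a=cv2.resize(im[195:265,165:245],None,fx=5,fy=5,interpolation=cv2.INTER_CUBIC)
b=cv2.resize(im[195:265,270:375],None,fx=5,fy=5,interpolation=cv2.INTER_CUBIC)[:, :]
c2=cam("side"); s=c2[0]
d=cv2.resize(s[170:205,205:245],None,fx=7,fy=7,interpolation=cv2.INTER_CUBIC)
e=cv2.resize(s[210:265,215:280],None,fx=4,fy=4,interpolation=cv2.INTER_CUBIC)
W=np.zeros((600,800,3),np.uint8)
W[:350,:400]=a; W[350:350+e.shape[0],:e.shape[1]]=e; W[350:350+d.shape[0],300:300+d.shape[1]]=d
cv2.imwrite("pics/crop1.png",W[:,:,::-1]); save(im,"pics/crop2.png",(270,195,410,265),5)
```

```text
(no output)
```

View pics/crop1.png

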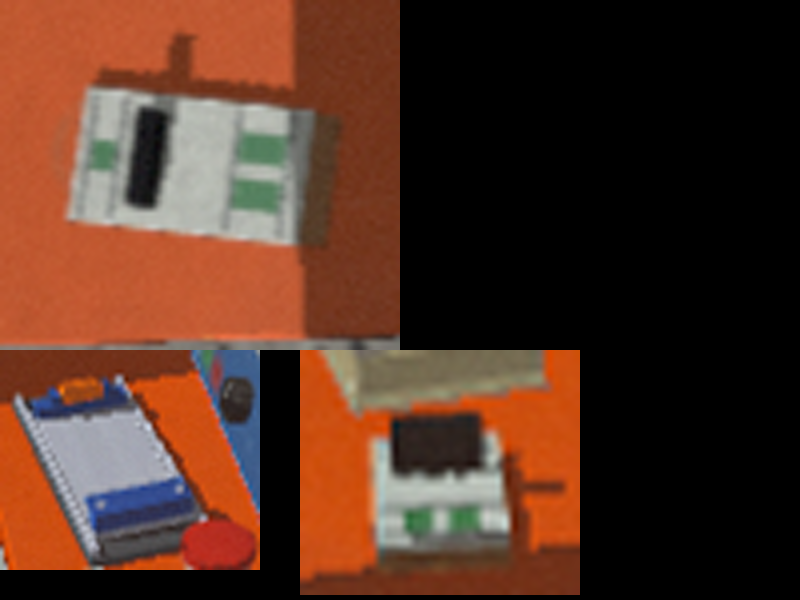

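View pics/crop2.png

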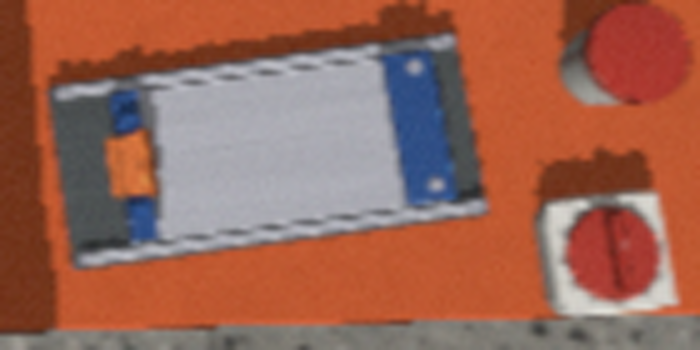

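Run:
```python
from h import *
c=cam("top"); im=c[0]; hsv=cv2.cvtColor(im,cv2.COLOR_RGB2HSV)
def w(pts,o,z): return np.array([ray(c,p[0]/5-.4+o[0],p[1]/5-.4+o[1],z)[:2] for p in pts])
def rep(n,P):
    ctr=P.mean(0); print(n,P.round(1).tolist(),"ctr",ctr.round(1),"sides",[round(float(np.linalg.norm(P[i]-P[(i+1)%4])),1) for i in range(4)])
    for i in range(4):
        d=P[(i+1)%4]-P[i]; print("  ang",round(float(np.degrees(np.arctan2(d[1],d[0]))),2))
rep("slab",w([(90,88),(315,110),(296,244),(68,220)],(165,195),12))
rep("deck",w([(52,85),(455,35),(487,212),(75,268)],(270,195),14))
rep("lip",w([(385,57),(437,50),(457,198),(405,207)],(270,195),31))
rep("plate",w([(150,88),(385,57),(405,207),(160,240)],(270,195),14))
m=(im.max(2)<60).astype(np.uint8); m[:, :185]=0;m[:,205:]=0;m[:210]=0;m[240:]=0
n,l,st,ce=cv2.connectedComponentsWithStats(m); k=1+st[1:,4].argmax(); print(st[k],ce[k])
pts=np.argwhere(l==k)[:,::-1].astype(np.float32); r=cv2.minAreaRect(pts); print(r)
print("rib",[ray(c,*ce[k],z).round(1) for z in (44,40)])
P=np.array([ray(c,*p,44)[:2] for p in cv2.boxPoints(r)]); rep("ribrect",P)
# side view of rib
s=cam("side"); print("rib proj side",proj(s,ray(c,*ce[k],44)))
ims=s[0]; m=(ims.max(2)<70).astype(np.uint8); m[:,:215]=0;m[:,235:]=0;m[:177]=0;m[190:]=0
q=np.argwhere(m); print(q.min(0),q.max(0),q.mean(0))
for n,z,lo,box in (("cup red",63,0,(370,190,420,225)),("timer red",39,0,(370,228,420,265))):
    mm=((hsv[:,:,0]>172)|(hsv[:,:,0]<4))&(hsv[:,:,1]>120); M=np.zeros_like(mm); M[box[1]:box[3],box[0]:box[2]]=1; q=np.argwhere(mm&M)
    print(n,ray(c,*q.mean(0)[::-1],z).round(1),len(q))
mb=(hsv[:,:,0]>100)&(hsv[:,:,0]<125)&(hsv[:,:,1]>120); q=np.argwhere(mb[0:192,250:405]); print("oven bottom row",q.max(0))
print([ray(c,u,190,z).round(0) for u in(255,400) for z in (0,)])
```

```text
slab [[472.0, 190.3], [457.1, 72.8], [388.5, 83.3], [403.9, 200.9]] ctr [430.4 136.8] sides [118.5, 69.4, 118.6, 68.9]
  ang -97.21
  ang 171.28
  ang 82.54
  ang -8.83
deck [[466.0, -63.5], [486.1, -272.9], [394.7, -282.0], [372.2, -71.6]] ctr [ 429.8 -172.5] sides [210.4, 91.8, 211.5, 94.2]
  ang -84.54
  ang -174.35
  ang 96.12
  ang 4.96
lip [[473.4, -232.0], [476.2, -258.5], [401.4, -262.8], [397.6, -236.6]] ctr [ 437.1 -247.5] sides [26.7, 75.0, 26.4, 75.9]
  ang -83.94
  ang -176.77
  ang 98.17
  ang 3.43
plate [[463.0, -114.0], [475.6, -236.0], [398.4, -240.7], [385.1, -115.4]] ctr [ 430.5 -176.5] sides [122.6, 77.4, 126.0, 77.9]
  ang -84.09
  ang -176.57
  ang 96.05
  ang 1.01
[191 217   8  19 106] [194.03773585 225.9245283 ]
((194.0, 226.0), (5.589565277099609, 18.741485595703125), 9.462322235107422)
rib [array([432.6, 153.8,  44. ]), array([432.9, 154.6,  40. ])]
ribrect [[410.9, 164.5], [456.8, 157.1], [454.1, 143.2], [408.2, 150.7]] ctr [432.5 153.9] sides [46.6, 14.2, 46.5, 14.0]
  ang -9.14
  ang -101.03
  ang 170.7
  ang 79.12
rib proj side [224.26029576 180.0423183 ]
[179 218] [187 230] [183.13402062 223.92783505]
cup red [ 467.9 -346.4   63. ] 309
timer red [ 371.7 -334.6   39. ] 253
oven bottom row [187 143]
[array([527.,   0.,   0.]), array([ 516., -382.,    0.])]
```

Run:
```python
from h import *
from scipy.spatial.transform import Rotation as R
s=state(); M=R.from_euler('xyz',s['tcp_rot']).as_matrix(); print(M.round(3)); print("jaw yaw",np.degrees(np.arctan2(M[1,1],M[0,1])))
```

```text
[[-0.     0.243  0.97 ]
 [-0.001  0.97  -0.243]
 [-1.    -0.001 -0.   ]]
jaw yaw 75.9159450445203
```

Call:
move_arm([
  [3.25,-4.45,0,0,0,1.6],
  [3.25,-4.45,0,0,0,1.6],
  [3.25,-4.45,0,0,0,1.6],
  [3.25,-4.45,0,0,0,1.5],
  [3.25,-4.45,0,0,0,0],
], grip=0.4, newtons=80)

```text
clock: 0.92
ee_pos: [303.3, 333.8, 231.5]
tcp_rot: [0.667, 1.57, 0.532]
wrist_force: [0.6, 0.3, -1.1]
opening: 0.601
```

Call:
move_arm([
  [3.25,-4.45,-2,0,0,0],
  [3.25,-4.45,-2,0,0,0],
  [3.25,-4.45,-3,0,0,0],
  [3.25,-4.4,-3,0,0,0],
  [0,0,-3,0,0,0],
])

```text
clock: 1.55
ee_pos: [435.7, 155.1, 100.9]
tcp_rot: [0.101, 1.568, -0.041]
wrist_force: [0.5, 0.8, 1.1]
opening: 0.602
```

Run:
```python
from h import *
from scipy.spatial.transform import Rotation as R
s=state(); M=R.from_euler('xyz',s['tcp_rot']).as_matrix(); print(s['ee_pos'],s['opening'],s['wrist_force'],"jaw yaw",np.degrees(np.arctan2(M[1,1],M[0,1])),M[:,0].round(3))
a=cam("top"); b=cam("side")
A=cv2.resize(a[0][185:285,155:265],None,fx=4,fy=4,interpolation=cv2.INTER_CUBIC)
B=cv2.resize(b[0][100:210,190:270],None,fx=4,fy=4,interpolation=cv2.INTER_CUBIC)
W=np.zeros((440,760,3),np.uint8); W[:400,:440]=A; W[:,440:]=B; cv2.imwrite("pics/pre.png",W[:,:,::-1])
```

```text
[435.68684879 155.09459554 100.9283551 ] 0.6016451930276668 [0.53493618 0.8285111  1.10447232] jaw yaw 81.90593986989559 [ 0.003 -0.    -1.   ]
```

View pics/pre.png

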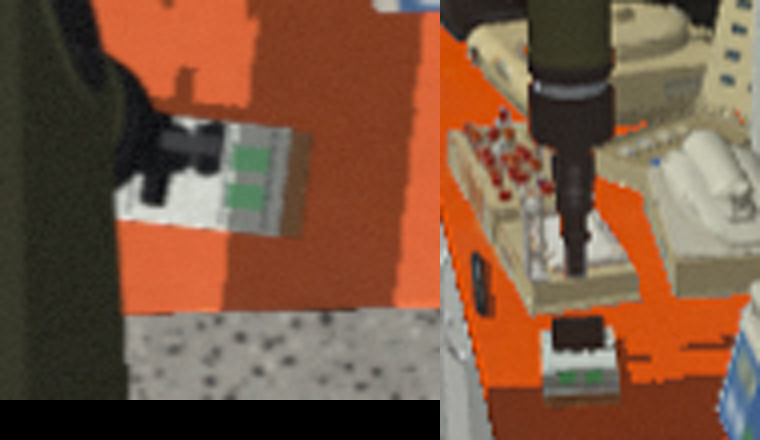

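The gripper is above the rib and lined up with it (the rib shows at about (580,333) in the side crop). Descend and close.

Call:
move_arm([
  [-0.2,0.05,-3.5,0,0,0.3],
  [0,0,-3,0,0,0],
  [0,0,-1.3,0,0,0],
  [0,0,-0.6,0,0,0],
  [0,0,0,0,0,0],
])

```text
clock: 2.28
ee_pos: [430.8, 158.8, 17.9]
tcp_rot: [0.377, 1.57, 0.247]
wrist_force: [0.1, 0.2, 0.9]
opening: 0.598
```

Call:
move_arm([
  [0,0,0,0,0,0],
  [0,0,0,0,0,0],
  [0,0,0,0,0,0],
  [0,0,0,0,0,0],
  [0,0,0,0,0,0],
], grip=1, newtons=30)

```text
clock: 2.9
ee_pos: [430.9, 158.5, 18.2]
tcp_rot: [0.355, 1.569, 0.225]
wrist_force: [-1.0, 0.3, 6.2]
opening: 0.133
```

Call:
move_arm([
  [0,0,0,0,0,0],
  [0,0,0,0,0,0],
  [0,0,0,0,0,0],
], newtons=100)

```text
clock: 3.28
ee_pos: [431.0, 158.5, 18.3]
tcp_rot: [0.386, 1.569, 0.256]
wrist_force: [-1.3, -0.4, 9.4]
opening: 0.118
```

Call:
move_arm([
  [0,0,2,0,0,0],
  [0,0,3,0,0,0],
  [0,0,3,0,0,0],
  [0,0,0,0,0,0],
])

```text
clock: 3.78
ee_pos: [431.9, 158.8, 99.0]
tcp_rot: [0.413, 1.566, 0.282]
wrist_force: [0.2, -0.1, -2.8]
opening: 0.118
```

Run:
```python
from h import *
s=state(); print(s['ee_pos'],s['tcp_rot'],s['wrist_force'],s['moment'])
a=cam("top"); b=cam("side")
A=cv2.resize(a[0][185:285,155:265],None,fx=4,fy=4,interpolation=cv2.INTER_CUBIC)
B=cv2.resize(b[0][100:210,190:270],None,fx=4,fy=4,interpolation=cv2.INTER_CUBIC)
W=np.zeros((440,760,3),np.uint8); W[:400,:440]=A; W[:,440:]=B; cv2.imwrite("pics/lift.png",W[:,:,::-1])
```

```text
[431.87699602 158.8270662   99.02157155] [0.4128499  1.56596211 0.28213326] [ 0.24010239 -0.08030805 -2.76186021] [ 0.01766848 -0.03804442  0.01616706]
```

View pics/lift.png

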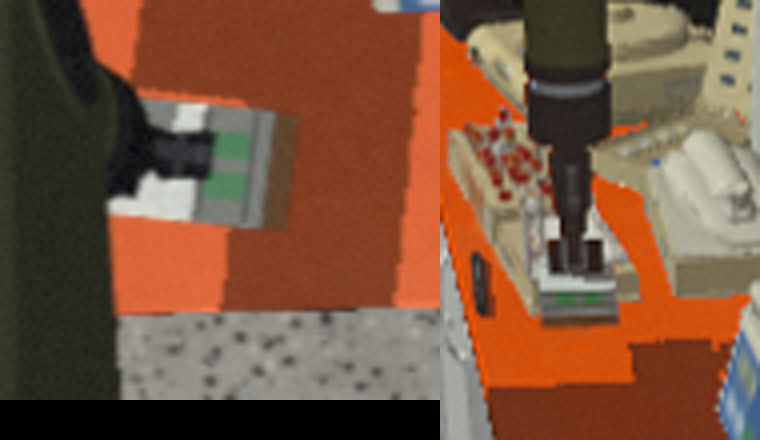

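```bash
cat >> h.py <<'E'
from scipy.spatial.transform import Rotation as R
D0=np.array([429.8,-172.5,14.]); DY=5.8; XO=1.5; ZO=9.8
Rd=R.from_euler('z',DY,degrees=True).as_matrix()
def board(s=None):
    s=s or state(); M=R.from_euler('xyz',s['tcp_rot']).as_matrix()
    B=np.c_[np.cross(M[:,1],-M[:,0]),M[:,1],-M[:,0]]; rib=np.array(s['ee_pos'])+B@[XO,0,ZO]
    return B,rib,rib+B@[0,-94,-22]
def show():
    s=state(); B,rib,t=board(s)
    e=R.from_matrix(Rd.T@B).as_rotvec(degrees=True)
    print("clk",round(s['clock'],2),"tcp",np.round(s['ee_pos'],1),"rib_d",(Rd.T@(rib-D0)).round(1),"tip_d",(Rd.T@(t-D0)).round(1),"rotvec_d",e.round(1),"F",(Rd.T@s['wrist_force']).round(1),"M",(Rd.T@s['moment']).round(2))
def goto(th,tip):
    """needed TCP shift (cm) and rotvec (deg), world"""
    s=state(); B,_,_=board(s); Bt=Rd@R.from_euler('x',th,degrees=True).as_matrix()
    tcp=D0+Rd@np.array(tip)-Bt@[0,-94,-22]-Bt@[XO,0,ZO]
    print("move",((tcp-s['ee_pos'])/10).round(2),"rot",R.from_matrix(Bt@B.T).as_rotvec(degrees=True).round(1),"to",tcp.round(1))
E
python3 - <<'E'
from h import *
c=cam("top"); B,rib,t=board(); print(B.round(3),rib,t,"img tip",ray(c,292/4+155-.4,174/4+185-.4,t[2]+2.5))
c2=cam("side");print(proj(c2,t)) 
show(); goto(17,(0,-42,30))
E
```

```text
[[ 0.991  0.13   0.002]
 [-0.13   0.991  0.   ]
 [-0.002 -0.001  1.   ]] [430.73624754 157.90445377 106.21032523] [418.4419667   64.69544449  84.28018052] img tip [421.49149584  65.43857002  86.78018052]
[224.29253785 181.76012859]
clk 3.98 tcp [429.  158.   96.2] rib_d [ 34.1 328.6  92. ] tip_d [ 12.5 237.1  70.1] rotvec_d [ -0.    0.2 -13.3] F [-0.3  0.7 -2.9] M [ 0.02 -0.02 -0.04]
move [ -0.52 -28.66  -1.3 ] rot [17.1 -0.4 13.2] to [ 423.8 -128.6   83.1]
```

Call:
move_arm([
  [-0.1,-4.8,0.2,2.9,0,2.2],
  [-0.1,-4.8,0.2,2.9,0,2.2],
  [-0.1,-4.8,0,2.9,0,2.2],
  [-0.1,-4.8,0,2.9,0,2.2],
  [-0.1,-4.8,0,2.8,0,2.2],
])

```text
clock: 4.6
ee_pos: [424.4, -83.0, 100.3]
tcp_rot: [1.61, 1.317, 1.673]
wrist_force: [0.1, 0.5, -3.5]
opening: 0.12
```

Call:
move_arm([
  [-0.1,-4.7,0,2.7,0,2.2],
  [0,0,0,0,0,0],
  [0,0,0,0,0,0],
])

```text
clock: 4.97
ee_pos: [423.2, -128.2, 100.3]
tcp_rot: [1.596, 1.271, 1.696]
wrist_force: [0.7, 1.1, -2.7]
opening: 0.117
```

```bash
sed -i 's/XO=1.5/XO=3.0/' h.py
python3 - <<'E'
from h import *
show(); goto(17,(0,-42,10))
a=cam("top"); show(); b=cam("side"); show()
A=cv2.resize(a[0][190:260,260:380],None,fx=4,fy=4,interpolation=cv2.INTER_CUBIC)
B=cv2.resize(b[0][150:270,200:290],None,fx=4,fy=4,interpolation=cv2.INTER_CUBIC)
W=np.zeros((480,790,3),np.uint8); W[:280,:480]=A; W[:,480:][:, :310]=B[:,:310]; cv2.imwrite("pics/pre2.png",W[:,:,::-1])
E
```

```text
clk 4.97 tcp [ 423.2 -128.2  100.3] rib_d [ 1.  41.9 95.6] tip_d [  0.6 -41.4  46.8] rotvec_d [17.2  0.4 -0.1] F [ 0.8  1.  -2.7] M [-0.22  0.03  0.02]
move [-0.09 -0.05 -3.71] rot [-0.1 -0.4  0. ] to [ 422.3 -128.7   63.1]
clk 5.03 tcp [ 423.1 -127.4  100.5] rib_d [ 1.  42.7 95.9] tip_d [  0.7 -40.6  47.1] rotvec_d [17.2  0.4 -0. ] F [-0.3 -0.4 -1.1] M [-0.18 -0.01 -0.08]
clk 5.08 tcp [ 423.2 -126.9  100.8] rib_d [ 1.1 43.1 96.1] tip_d [  1.  -40.2  47.4] rotvec_d [17.2  0.4  0.1] F [-0.3 -0.3 -3.1] M [-0.2  -0.02  0.01]
```

View pics/pre2.png

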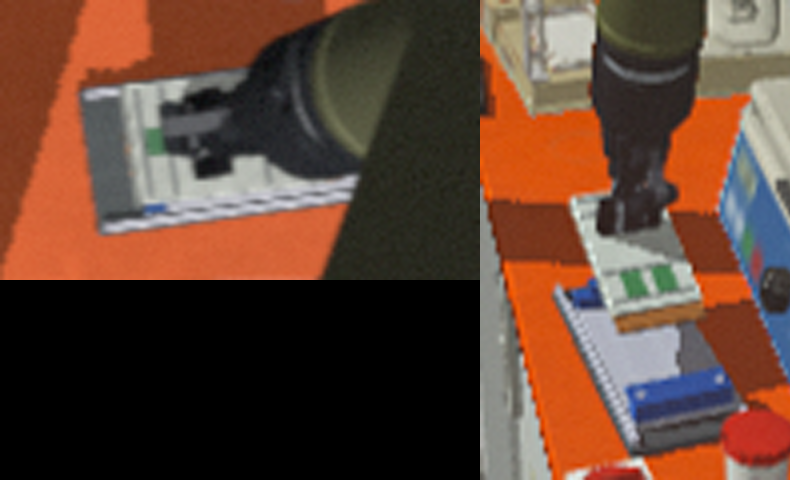

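Run:
```python
from h import *
c=cam("side"); B,rib,t=board(); print(proj(c,t))
def d(p): return (Rd.T@(p-D0)).round(1)
f=lambda u,v,z: d(ray(c,(u-480)/4+200-.4,v/4+150-.4,z))
for u,v,z in ((618,330,58.5),(703,314,58.5),(630,394,31),(722,374,31),(640,425,14),(738,400,31),(640,420,31)): print((u,v),f(u,v,z))
show(); goto(17,(0,-42,9))
```

```text
[246.14318054 231.02865323]
(618, 330) [-32.6 -29.9  44.5]
(703, 314) [ 33.6 -30.2  44.5]
(630, 394) [-36.5 -71.5  17. ]
(722, 374) [ 34.6 -70.1  17. ]
(640, 425) [-34.1 -87.2   0. ]
(738, 400) [  34.9 -102.8   17. ]
(640, 420) [ -38.7 -102.2   17. ]
clk 5.12 tcp [ 423.4 -126.9  101. ] rib_d [ 1.4 43.2 96.3] tip_d [  1.3 -40.2  47.6] rotvec_d [17.1  0.4  0.1] F [ 0.2 -0.5 -3.3] M [-0.24  0.   -0.02]
move [-0.11 -0.19 -3.88] rot [-0.1 -0.4 -0.2] to [ 422.3 -128.7   62.1]
```

Call:
move_arm([
  [-0.15,0,-1.5,0,0,0],
  [0,0,-1.5,0,0,0],
  [0,0,-0.7,0,0,0],
  [0,0,0,0,0,0],
  [0,0,0,0,0,0],
])

```text
clock: 5.75
ee_pos: [423.1, -128.6, 64.6]
tcp_rot: [1.586, 1.273, 1.687]
wrist_force: [0.4, -0.5, -3.2]
opening: 0.12
```

Run:
```python
from h import *
show()
```

```text
clk 5.75 tcp [ 423.1 -128.6   64.6] rib_d [ 0.8 41.5 60. ] tip_d [  0.7 -42.   11.4] rotvec_d [17.   0.3  0. ] F [ 0.3 -0.6 -3.2] M [-0.26  0.01 -0.04]
```

Call:
move_arm([
  [0,0,-0.3,0,0,0],
  [0,0,-0.2,0,0,0],
  [0,0,0,0,0,0],
])

```text
clock: 6.12
ee_pos: [422.7, -128.6, 59.4]
tcp_rot: [1.587, 1.273, 1.688]
wrist_force: [0.5, 0.1, -2.7]
opening: 0.118
```

Call:
move_arm([
  [0,0,-0.15,0,0,0],
  [0,0,0,0,0,0],
])

```text
clock: 6.38
ee_pos: [422.8, -128.6, 57.9]
tcp_rot: [1.587, 1.273, 1.689]
wrist_force: [-0.7, 1.1, -2.5]
opening: 0.12
```

Call:
move_arm([
  [0,0,-0.1,0,0,0],
  [0,0,0,0,0,0],
])

```text
clock: 6.62
ee_pos: [422.8, -128.6, 56.9]
tcp_rot: [1.587, 1.273, 1.689]
wrist_force: [0.2, 0.9, -2.6]
opening: 0.119
```

Call:
move_arm([
  [0,0,-0.1,0,0,0],
  [0,0,0,0,0,0],
])

```text
clock: 6.88
ee_pos: [422.8, -128.6, 55.9]
tcp_rot: [1.587, 1.273, 1.688]
wrist_force: [0.4, -0.4, -3.3]
opening: 0.125
```

Call:
move_arm([
  [0,0,-0.1,0,0,0],
  [0,0,0,0,0,0],
])

```text
clock: 7.12
ee_pos: [422.8, -128.4, 55.2]
tcp_rot: [1.586, 1.273, 1.688]
wrist_force: [-1.0, 1.1, 1.5]
opening: 0.119
```

Call:
move_arm([
  [0,0,0.12,0,0,0],
  [0.07,-0.65,0,0,0,0],
  [0.07,-0.65,0,0,0,0],
  [0.06,-0.6,0,0,0,0],
  [0,0,0,0,0,0],
])

```text
clock: 7.75
ee_pos: [425.2, -148.5, 56.0]
tcp_rot: [1.586, 1.273, 1.686]
wrist_force: [0.3, 0.6, -2.8]
opening: 0.117
```

Call:
move_arm([
  [0.03,-0.3,0,0,0,0],
  [0.02,-0.2,0,0,0,0],
  [0,0,0,0,0,0],
])

```text
clock: 8.12
ee_pos: [425.4, -152.7, 56.1]
tcp_rot: [1.587, 1.273, 1.688]
wrist_force: [0.8, -0.6, -2.2]
opening: 0.119
```

Run:
```python
from h import *
show()
```

```text
clk 8.12 tcp [ 425.4 -152.7   56.1] rib_d [ 0.6 17.2 51.5] tip_d [  0.5 -66.2   2.9] rotvec_d [17.1  0.3  0. ] F [ 0.8 -0.7 -2.2] M [-0.23  0.01  0.01]
```

Next, small steps in until it bottoms.

Call:
move_arm([
  [0.02,-0.2,0,0,0,0],
  [0,0,0,0,0,0],
])

```text
clock: 8.38
ee_pos: [425.6, -154.8, 56.1]
tcp_rot: [1.586, 1.273, 1.688]
wrist_force: [0.3, -0.5, -2.7]
opening: 0.122
```

Call:
move_arm([
  [0.02,-0.15,0,0,0,0],
  [0,0,0,0,0,0],
])

```text
clock: 8.62
ee_pos: [425.8, -156.2, 56.1]
tcp_rot: [1.586, 1.273, 1.688]
wrist_force: [0.3, 0.8, -2.9]
opening: 0.12
```

Call:
move_arm([
  [0.01,-0.15,0,0,0,0],
  [0,0,0,0,0,0],
])

```text
clock: 8.88
ee_pos: [425.9, -157.8, 56.1]
tcp_rot: [1.586, 1.273, 1.688]
wrist_force: [-0.0, 0.3, -2.7]
opening: 0.119
```

Call:
move_arm([
  [0.01,-0.1,0,0,0,0],
  [0,0,0,0,0,0],
])

```text
clock: 9.12
ee_pos: [426.0, -158.7, 56.1]
tcp_rot: [1.587, 1.273, 1.688]
wrist_force: [0.1, 0.5, -2.5]
opening: 0.12
```

Call:
move_arm([
  [0.01,-0.15,0,0,0,0],
  [0,0,0,0,0,0],
])

```text
clock: 9.38
ee_pos: [426.0, -160.0, 56.1]
tcp_rot: [1.587, 1.273, 1.688]
wrist_force: [-0.7, 0.7, -3.2]
opening: 0.118
```

Call:
move_arm([
  [0.01,-0.15,0,0,0,0],
  [0,0,0,0,0,0],
])

```text
clock: 9.62
ee_pos: [425.8, -160.4, 56.3]
tcp_rot: [1.589, 1.271, 1.69]
wrist_force: [0.2, 5.0, -0.8]
opening: 0.119
```

Call:
move_arm([
  [0.01,-0.15,0,0,0,0],
  [0,0,0,0,0,0],
])

```text
clock: 9.88
ee_pos: [425.6, -160.6, 56.5]
tcp_rot: [1.589, 1.268, 1.69]
wrist_force: [1.5, 8.6, 1.6]
opening: 0.119
```

Run:
```python
from h import *
show()
C=np.array([426.3,-163.2,56.1]); prev=C
for th,ty,z in ((17,-74.5,3.0),(14,-74.5,3.3),(11,-74.5,3.9),(8,-74.6,4.5),(5,-74.7,5.1),(2.5,-74.7,5.6),(0,-74.7,6)):
    Bt=Rd@R.from_euler('x',th,degrees=True).as_matrix()
    tcp=D0+Rd@np.array([0.5,ty,z])-Bt@[XO,-94,-22+ZO]
    print(th,tcp.round(1),((tcp-prev)/10).round(2)); prev=tcp
print("3deg about deck x:",3*Rd[:,0])
```

```text
clk 9.88 tcp [ 425.6 -160.6   56.5] rib_d [ 0.1  9.3 51.8] tip_d [ -0.2 -73.9   2.8] rotvec_d [17.3  0.3 -0. ] F [2.3 8.4 1.6] M [ 1.23 -0.43  0.08]
17 [ 426.1 -161.    56.1] [-0.02  0.22  0.  ]
14 [ 425.9 -159.1   51.9] [-0.02  0.19 -0.43]
11 [ 425.8 -157.4   47.8] [-0.02  0.17 -0.41]
8 [ 425.6 -156.1   43.7] [-0.01  0.13 -0.41]
5 [ 425.5 -155.    39.4] [-0.01  0.11 -0.42]
2.5 [ 425.4 -154.2   35.9] [-0.01  0.08 -0.36]
0 [ 425.4 -153.6   32.2] [-0.01  0.06 -0.37]
3deg about deck x: [2.98464213 0.30316889 0.        ]
```

Call:
move_arm([
  [0,0.2,0,0,0,0],
  [0,0.2,-0.43,-3,-0.3,0],
  [0,0,0,0,0,0],
])

```text
clock: 10.25
ee_pos: [425.5, -158.5, 51.7]
tcp_rot: [1.594, 1.326, 1.697]
wrist_force: [-1.1, 2.9, -3.1]
opening: 0.116
```

Call:
move_arm([
  [0,0.17,-0.41,-3,-0.3,0],
  [0,0,0,0,0,0],
])

```text
clock: 10.5
ee_pos: [425.6, -156.8, 47.7]
tcp_rot: [1.601, 1.377, 1.704]
wrist_force: [-1.4, 3.4, -2.1]
opening: 0.12
```

```bash
python3 -c "
from h import *
show()"
```

```text
clk 10.5 tcp [ 425.6 -156.8   47.7] rib_d [ 0.5 14.1 43.3] tip_d [  0.4 -73.9   3.7] rotvec_d [11.1  0.3  0.1] F [-1.   3.6 -2.1] M [0.58 0.25 0.02]
```

Call:
move_arm([
  [0,0.13,-0.41,-3,-0.3,0],
  [0,0,0,0,0,0],
])

```text
clock: 10.75
ee_pos: [425.4, -155.4, 43.6]
tcp_rot: [1.618, 1.429, 1.72]
wrist_force: [-2.6, 3.1, -0.4]
opening: 0.12
```

Call:
move_arm([
  [0,0.11,-0.42,-3,-0.3,0],
  [0,0,0,0,0,0],
])

```text
clock: 11.0
ee_pos: [425.2, -154.3, 39.3]
tcp_rot: [1.65, 1.481, 1.752]
wrist_force: [-2.7, 5.0, -0.6]
opening: 0.118
```

```bash
python3 -c "
from h import *
show()"
```

```text
clk 11.0 tcp [ 425.2 -154.3   39.3] rib_d [ 0.3 17.7 35.1] tip_d [  0.2 -73.9   4.8] rotvec_d [5.1 0.4 0. ] F [-2.2  5.2 -0.6] M [ 0.56  0.39 -0.08]
```

Call:
move_arm([
  [0,0.08,-0.36,-2.5,-0.25,0],
  [0,0,0,0,0,0],
])

```text
clock: 11.25
ee_pos: [425.0, -153.5, 35.8]
tcp_rot: [1.734, 1.524, 1.835]
wrist_force: [-3.5, 5.7, 0.2]
opening: 0.12
```

Call:
move_arm([
  [0,0.06,-0.37,-2.6,-0.3,0],
  [0,0,0,0,0,0],
  [0,0,0,0,0,0],
])

```text
clock: 11.62
ee_pos: [424.9, -153.0, 32.5]
tcp_rot: [3.03, 1.564, 3.13]
wrist_force: [-4.1, 7.0, 7.3]
opening: 0.12
```

```bash
python3 -c "
from h import *
show()"
```

```text
clk 11.62 tcp [ 424.9 -153.    32.5] rib_d [ 0.2 19.9 28.2] tip_d [ -0.1 -74.1   6.2] rotvec_d [ 0.   0.4 -0.1] F [-3.4  7.4  7.3] M [1.11 0.45 0.07]
```

Call:
move_arm([
  [0,0.05,-0.15,0,0,0],
  [0,0,-0.1,0,0,0],
  [0,0,0,0,0,0],
])

```text
clock: 12.0
ee_pos: [424.8, -153.0, 32.2]
tcp_rot: [-3.081, 1.565, -2.981]
wrist_force: [-11.7, 6.6, 33.5]
opening: 0.121
```

Run:
```python
from h import *
show()
b=cam("side"); save(b[0],"pics/seat.png",(205,195,285,265),8)
```

```text
clk 12.0 tcp [ 424.8 -153.    32.2] rib_d [ 0.  19.9 28. ] tip_d [ -0.2 -74.1   6. ] rotvec_d [-0.   0.4 -0.1] F [-10.9   7.7  33.5] M [1.34 1.26 0.04]
```

View pics/seat.png

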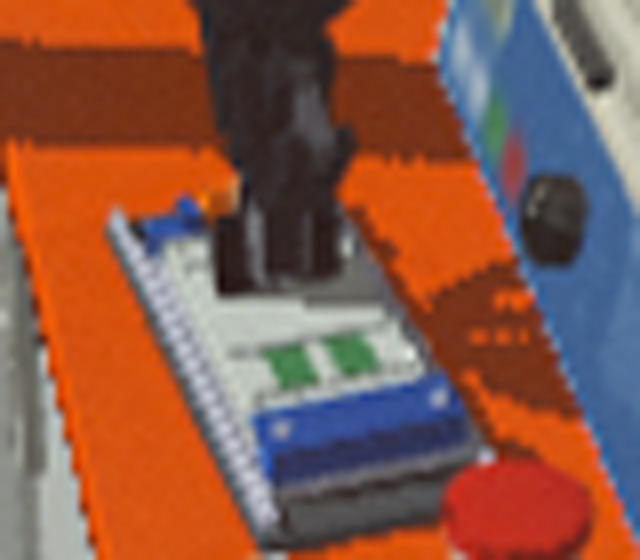

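Call:
move_arm([
  [0,0,0.25,0,0,0],
  [0,0,0.05,0,0,0],
  [0,0,0,0,0,0],
])

```text
clock: 12.42
ee_pos: [425.3, -152.9, 32.6]
tcp_rot: [3.055, 1.564, -3.128]
wrist_force: [-3.0, 5.0, 1.5]
opening: 0.115
```

Call:
move_arm([
  [0,0,0,0,0,0],
  [0,0,0,0,0,0],
  [0,0,0,0,0,0],
  [0,0,0,0,0,0],
], grip=0.72, newtons=20)

```text
clock: 12.92
ee_pos: [426.7, -153.5, 32.8]
tcp_rot: [-2.53, 1.566, -2.43]
wrist_force: [0.3, 0.1, -0.1]
opening: 0.276
```

Call:
move_arm([
  [0,0,1,0,0,0],
  [0,0,3,0,0,0],
  [0,0,5,0,0,0],
  [-0.5,5,3,0,0,0],
  [-0.5,6,0,0,0,0],
])

```text
clock: 13.55
ee_pos: [419.0, -43.2, 156.0]
tcp_rot: [-0.932, 1.565, -0.834]
wrist_force: [0.6, 0.6, 0.1]
opening: 0.279
```

Call:
move_arm([
  [0,6,0,0,0,0],
  [0,6,0,0,0,0],
  [0,6,0,0,0,0],
  [0,0,0,0,0,0],
])

```text
clock: 14.05
ee_pos: [416.1, 141.0, 153.5]
tcp_rot: [-2.8, 1.568, -2.692]
wrist_force: [-0.3, -1.1, -0.2]
opening: 0.282
```

Run:
```python
from h import *
show()
a=cam("top"); b=cam("side")
A=cv2.resize(a[0][190:270,270:410],None,fx=5,fy=5,interpolation=cv2.INTER_CUBIC)
B=cv2.resize(b[0][205:255,210:280],None,fx=4,fy=4,interpolation=cv2.INTER_CUBIC)
W=np.zeros((600,700,3),np.uint8); W[:400]=A; W[400:,:280]=B; cv2.imwrite("pics/done.png",W[:,:,::-1])
```

```text
clk 14.05 tcp [416.1 141.  153.5] rib_d [ 21.1 313.3 149.2] tip_d [ 21.7 219.2 127.3] rotvec_d [-0.1  0.2  0.4] F [-0.4 -1.  -0.2] M [-0.01 -0.03 -0.01]
```

View pics/done.png

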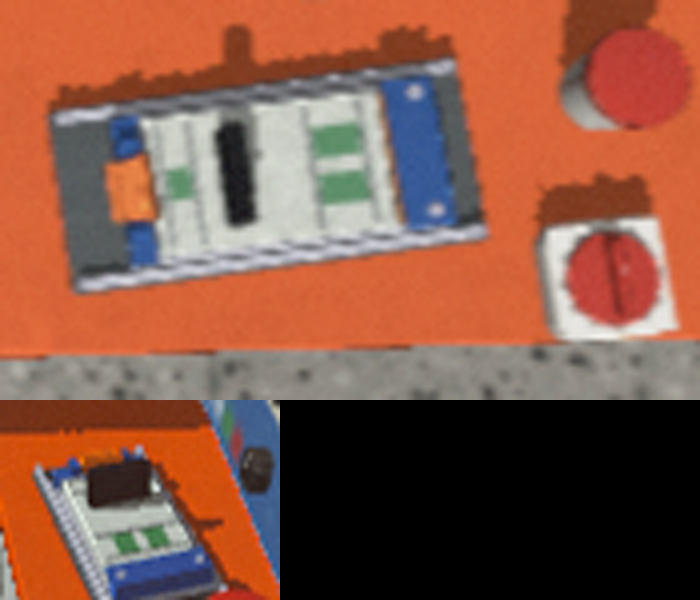

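Run:
```python
from h import *
a=cam("top"); im=a[0]
f=lambda p,z: (Rd.T@(ray(a,p[0]/5-.4+270,p[1]/5-.4+190,z)-D0)).round(1)
m=(im.max(2)<60).astype(np.uint8); k=np.zeros_like(m); k[210:240,308:328]=1; q=np.argwhere(m&k); c=q.mean(0)[::-1]
print("rib",(Rd.T@(ray(a,*c,57)-D0)).round(1), len(q))
r=cv2.minAreaRect(q[:,::-1].astype(np.float32)); print(r)
for p in ((147,118),(162,262),(385,82),(402,230)): print(p,f(p,26))
b=cam("side"); s=b[0]; m=(s.max(2)<70).astype(np.uint8); k=np.zeros_like(m); k[215:235,228:252]=1; q=np.argwhere(m&k); print("side rib px",q.min(0),q.max(0))
for z in (28+16,28+20):
    for x in(-25,25): print(z,proj(b,D0+Rd@np.array([x,20-6,z])))
```

```text
rib [ 0.2 22.7 43. ] 91
((316.73846435546875, 224.40769958496094), (19.101348876953125, 4.8373541831970215), 82.87498474121094)
(147, 118) [35.3 58.1 12. ]
(162, 262) [-37.6  61.4  12. ]
(385, 82) [ 37.9 -64.9  12. ]
(402, 230) [-37.2 -60.4  12. ]
side rib px [220 232] [231 247]
44 [232.3127105  223.83455405]
44 [247.9228065  220.95976564]
48 [232.2913873  222.73681095]
48 [247.92722593 219.87060695]
```

```bash
python3 -c "
from cell import *
print(hand_in()); print(state()['clock'])"
```

```text
the job is handed in; nothing more can be done
None
the job is handed in; nothing more can be done
```

The board is flat in the nest under the orange catch, the gripper has let go, and I handed the job in at about 14 s of the 51 s allowed. `hand_in()` gives no verdict, so what follows rests on my own checks.

- **Insertion:** I gripped the rib and raised the free edge about 17°. I felt for the floor at about 4 N, then pushed the tongue in until it bottomed at about 9 N, at y ≈ -74 mm from the reference point. That puts the nest shift close to zero.
- **Swing and press:** I swung the board down in roughly 3° steps with at most about 8 N at the wrist. I then pressed to about 35 N at the wrist. It stopped solidly with the rib about 28 mm above the floor and under 0.5° tilt.
- **After release:** The last pictures show the board flat with the catch leaning over its edge. The rib is at x ≈ 0 and y ≈ 20–23 mm, and the cup and timer look unmoved. The gripper was clear, with no force on the wrist. I did not re-measure the label roll and marker, but the arm had no contact with them.

**Checks that disagreed:**
- My camera estimates of the nest shift were scattered: +1 and -3 mm from above, about -8 mm from the side. I relied on feel instead.
- The deck measured about 5 mm short of its given 216 mm.
- I did not tug on the board to prove the lock. That the catch snapped over is inferred from the solid stop at floor height and from the pictures.

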